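# Slide a build plate under a 3D printer's head until it is felt home on the sprung stop

## Robot

A 6-joint arm with a two-finger parallel gripper is mounted at the origin on the work surface. World frame = base frame: x ahead of the robot, y to its left, z up, the work surface at z = 0. Lengths are in m, angles in rad, forces in N, time in s.
With the tool pointing down it reaches from about 0.35 to 0.975 m from the base axis. Payload 4.9 kg.
Tool frame: the origin (TCP) lies midway between the tips of the shut fingers; the grasp point (between the pads) lies 19 mm behind it; z points along the fingers, y is the line along which they close (so a half turn about z gives the same grasp; the last joint's range is limited). The gripper opens to 85 mm and grips with 20 to 120 N. Pads are 22 mm wide; open, the fingers measure 114 mm over their backs; the gripper's body (76 mm by 85 mm) begins 54 mm behind the grasp point. The pads swing forward as they close: fully open they stand 13 mm farther back than shut.
Start: joints at [0.989, 0.053, 1.613, -0, 1.476, -0.119], TCP at [0.279, 0.559, 0.211] pointing down, gripper open.
Joint ranges: [-3.01, 3.01], [-1.01, 2.22], [0.06, 2.58], [-1.02, 4.17], [0.09, 2.62], [-3.14, 3.14]. Speed limits (rad/s): [2.57, 2.57, 3.14, 3.14, 3.14, 3.14].

## Interface

Orientations are given as [roll, pitch, yaw] about the fixed x, y, z axes, in that order (R = Rz(yaw) Ry(pitch) Rx(roll)).
In Python, from bench import ctrl, imaging gives the robot as it stands.
- The arm moves only by the tool jog_arm, never from a script. Its argument "commands" is a list of rows, each an object of numbers: "x", "y", "z": the shift along the tool's x, y, z in units of 30 mm (1.0 is 30 mm); "roll": the turn about the tool's z in units of 6 degrees (1.0 is 6 degrees); "gripper": the gripper command: -1 is shut, 1 is fully open, values between are in proportion. In form: [{"x": .., "y": .., "z": .., "roll": .., "gripper": ..}, ...]. A call has 1 to 10 rows; each row is the pose to reach, as a shift and turn from the pose commanded when the call began, along the tool's axes at that moment; what a row does not reach only later rows make up. A row lasts 1/10 s, in which the tool goes at most 50 mm and 8.59 degrees, less where a joint would pass 70% of its speed; a pose out of reach is approached as far as the arm can. A call with a gripper value outside its range is refused whole. The fingers move at their own pace and stop on an object; "newtons" is the grip in N (left out, the last holds). Time passes only in rows, so rows that repeat a pose let the fingers close. It gives the time, the measured TCP pose, the force, the opening and the grip force at its end, in the units of the state.
- ctrl.read_state(): the state, without advancing time (a new reading comes with each control period).
- imaging.camera(name): name is "side" or "top"; returns a dict with "img" (400x640x3 uint8, red, green, blue), "vertical_fov" (degrees; the focal length in pixels is half the picture's height over the tangent of half this angle, whatever the lens; pixels are square), "cx", "cy" (the principal point, pixels), "R" (3x3) and "t" (3): a world point X has camera coordinates R X + t. Camera axes: x right, y down, z forward; pixel columns grow to the right and rows downward; lengths in m; the calibration is good to about 2 mm. A picture is of the moment at which its call begins. There is no depth.
- ctrl.hand_in(): hands the job in; it is judged then, once.
The state is a dict: "clock": time; "joint_positions": joint angles; "qd": joint speeds; "joint_efforts": joint torques, N m; "position": TCP position; "ee_rot": TCP orientation; "force": force on the tool from outside, world axes, zero at the start; "moment": the same for the moment, N m; "finger_gap": finger opening in m; "gripper_force": force on a finger pad.
Only numpy, scipy, OpenCV 4.12 (cv2) and the standard library are available. Lean on these libraries where they do the work, as an engineer would, in place of code of your own. Each camera call takes 0.05 s, during which the arm holds its last target. There are 200 camera calls.

## Task

Take the loose build plate by its blue fin and set it flat on the front part of the open printer's bed, print end towards the print head. Then slide it between the guides and under the head until it meets the orange sprung stop, and press it home firmly but gently (about 10 N on the stop, never over 15 N) for a moment. Leave it lying in the guides touching the stop, do not knock the head, and leave everything else where it is.

Things in the scene. Friction and masses are not known exactly. Their poses are not given: they have to be found in the camera images.
- plate: The loose build plate: aluminium, 160 x 80 x 5 mm (x, y, z), 0.22 to 0.37 kg, lying on the table. Origin: centre of its underside; z up; +x points to its leading edge (x = +80), which goes under the head first. A low orange print, 60 x 50 mm, is fixed on it at x = -5 to +55; its top is at z = 10.
- fin (a point): Middle of the top of the plate's blue upright fin, made to hold or push the plate by: 40 long (plate x = -80 to -40), 12 thick (along y), standing from z = 5 to 35 above the plate's underside. Its rear face is flush with the plate's rear edge.
- nose (a point): Middle of the plate's leading edge, on its underside (plate x = +80).
- printer: Open white 3D printer, fixed. Origin on the table under the nozzle; z up; +x is the way the plate is slid in. Dark flat bed: top at z = 50, x = -267 to +127, y = -70 to +70, open at its front end (x = -267). White base round it: y = -100 to +100, top z = 40. Column 40 mm square at y = -150, 370 high; it carries the beam (30 wide, z = 126 to 154, y = -170 to +88) above the head.
- bed_front (a point): Middle of the free front part of the bed (printer x = -180, y = 0), on the bed's top: set the plate down with its origin about here, its +x along the printer's +x.
- guide_mouth (a point): Middle of the mouth of the two aluminium guides, on the bed's top (printer x = -97, y = 0). The guides stand 8 mm high. From a gap of about 112 mm at the mouth they narrow to 84 mm at printer x = -60 and run on straight and parallel to the printer's x axis to x = +75.
- head: Black print head hung over the bed, fixed to the printer. Origin: tip of its brass nozzle, its lowest point, 14 mm above the bed (4 mm above the print on the plate) at printer x = 0, y = 0. Its box is 50 (x) by 70 (y) mm, from 16 to 76 mm above the bed. It must not be struck (limit 5 N).
- stop: Red housing of the stop, 30 x 50 x 24 mm, fixed on the bed behind the head. Origin: centre of its underside, printer x = 110. An orange sprung tip, 34 mm wide, stands out of it towards the head; the plate's leading edge must meet its face. The tip gives 3 N per mm for 8 mm, then is solid; over 15 N spoils it. Let go, it pushes the plate back a few mm and stays in touch.
- tip_nearest (a point): On the bed at printer x = +27, y = 0: the nearest place at which the tip's face can stand. How far the tip stands out is set anew each time and is not measured: its face is 0 to 40 mm beyond this point (printer x = +27 to +67), to be found by feel. Before that the plate slides with only 1 to 4 N of drag.
- spool: Bystander: yellow filament spool lying flat, 196 mm across, 58 mm high. Origin: centre of its underside.
- scraper: Bystander: scraper, 200 mm long, lying. Origin: centre of its underside.
- glue: Bystander: small upright glue bottle, 30 mm across, 95 mm high. Origin: centre of its underside.
- driver: Bystander: screwdriver, 170 mm long, lying. Origin: centre of its underside.
- bracket: Bystander: green printed angle bracket, 50 x 40 x 41 mm. Origin: centre of its underside.
- jar: Bystander: clear jar, 60 mm across, 70 mm high. Origin: centre of its underside.
Not all that is in view belongs to the job. What is meant by the plate is not red, and is the larger of those in its own colour.

How it is judged:
By the outcome, as a careful person would: the job done as asked, in the order asked, and still so for the second after the job is handed in, with the robot touching nothing.
It also fails if it takes over 64 s, if anything falls off the work surface, if the arm or the gripper's body presses on something with over 40 N, if the wrist force passes 120 N, or if a joint passes its speed limit or range.

## Working session

There is one attempt and no reset: what is moved stays moved. The work goes in short steps, Python scripts to look and compute and a tool call to move; the robot and the scene stay as the last step left them, time stands still between calls to the robot, and variables do not carry over. Pictures are saved under pics/ and viewed, at most 10 in all, crops included, and the job is handed in when it is done.

Besides the shell and the picture viewer there is one more tool, called after ">>>" by a JSON object that holds its "api" and its "payload", one argument or row to a line. jog_arm: Moves the arm, as the interface text tells. Its arguments: {"type":"object","properties":{"commands":{"type":"array","items":{"type":"object","properties":{"x":{"type":"number"},"y":{"type":"number"},"z":{"type":"number"},"roll":{"type":"number"},"gripper":{"type":"number"}}}},"newtons":{"type":"number"}},"required":["commands"]}

```bash
ls; mkdir -p pics; cat > h.py <<'E'
import numpy as np, cv2
from bench import ctrl, imaging
def shot(n,fn=None):
    c=imaging.camera(n)
    if fn: cv2.imwrite('pics/'+fn,c['img'][:,:,::-1])
    return c
def ray(c,u,v):
    f=c['img'].shape[0]/2/np.tan(np.radians(c['vertical_fov'])/2)
    R=np.array(c['R']);t=np.array(c['t'])
    return -R.T@t, R.T@np.array([(u-c['cx'])/f,(v-c['cy'])/f,1.])
def onz(c,u,v,z):
    o,d=ray(c,u,v); return o+d*(z-o[2])/d[2]
def proj(c,X):
    f=c['img'].shape[0]/2/np.tan(np.radians(c['vertical_fov'])/2)
    p=np.array(c['R'])@np.array(X)+np.array(c['t']); return np.array([c['cx']+f*p[0]/p[2],c['cy']+f*p[1]/p[2]])
E
python3 - <<'E'
from h import *
for n in('top','side'):
    c=shot(n,n+'0.png'); print(n,c['vertical_fov'],c['cx'],c['cy'],ray(c,c['cx'],c['cy']), {k for k in c})
s=ctrl.read_state();print(s)
E
```

```text
pics
top 44.42016004263794 319.2758778878764 197.20597182377364 (array([ 0.27115294, -0.07928039,  1.60580114]), array([ 0.18490784, -0.00197204, -0.98275389])) {'t', 'img', 'cx', 'vertical_fov', 'R', 'cy'}
side 52.301138832686824 318.7464149441289 195.12667131432627 (array([ 0.33033438, -1.16982305,  1.18112555]), array([ 0.14224035,  0.6888923 , -0.71077077])) {'t', 'img', 'cx', 'vertical_fov', 'R', 'cy'}
{'clock': 0.1, 'joint_positions': array([ 9.88972568e-01,  5.33202626e-02,  1.61416310e+00, -9.51219555e-06,
        1.47602855e+00, -1.18975457e-01]), 'qd': array([-6.41034654e-05, -3.37456466e-04, -3.49614149e-03, -7.08173423e-04,
        9.06210441e-04, -1.30720713e-03]), 'joint_efforts': array([ 4.19225137e-05, -3.94901419e+01, -3.71366787e+01, -1.29395589e-04,
        3.89557550e-03,  3.52295524e-05]), 'position': array([0.27871079, 0.55873023, 0.21006394]), 'ee_rot': array([-3.13968584e+00, -2.18405174e-04,  2.67874505e+00]), 'force': array([ 0.466422  , -0.01007663, -0.38778365]), 'moment': array([-0.05914004, -0.00589716, -0.01333061]), 'gripper_force': 0.0, 'finger_gap': 0.0857546510961135}
```

View pics/top0.png

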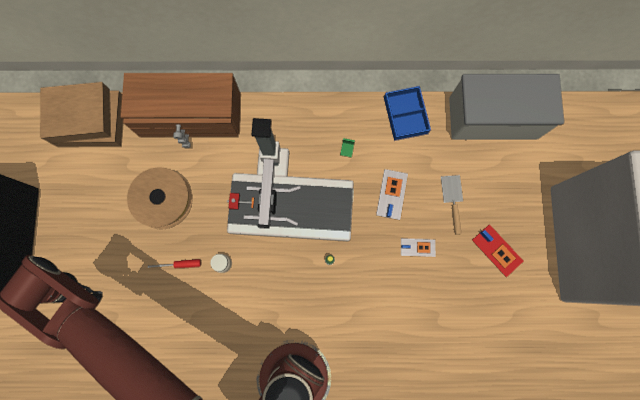

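View pics/side0.png

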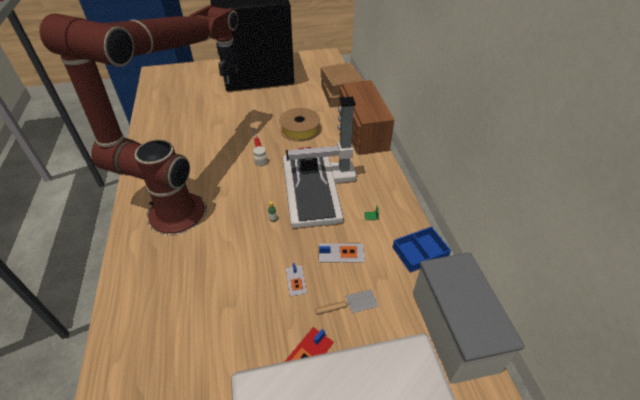

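Top view, which could be the plate: silver with fin at (392,194), silver with fin at (418,247), red at (497,250). The first fits, being not red and the larger of the two silver ones. I'll confirm this in a crop while measuring.

```bash
python3 - <<'E'
from h import *
c=shot('top'); im=c['img']
cv2.imwrite('pics/crop1.png',cv2.resize(im[120:280,215:455,::-1],None,fx=3.3,fy=3.3,interpolation=cv2.INTER_CUBIC))
hsv=cv2.cvtColor(im,cv2.COLOR_RGB2HSV)
H,S,V=[hsv[...,i].astype(int) for i in range(3)]
def blobs(m,amin=20):
    n,l,st,ce=cv2.connectedComponentsWithStats(m.astype(np.uint8))
    return [(st[i],ce[i],(l==i)) for i in range(1,n) if st[i][4]>=amin]
def rect(m,z,name):
    p=np.argwhere(m)[:,::-1].astype(float)
    w=np.array([onz(c,u,v,z)[:2] for u,v in p]).astype(np.float32)
    r=cv2.minAreaRect(w*1000); print(name,len(p),p.mean(0).round(1),'centre',np.round(r[0],1),'size',np.round(r[1],1),'ang',round(r[2],1))
roi=np.zeros(im.shape[:2],bool); roi[150:265,360:450]=1
for st,ce,m in blobs(roi&(S<60)&(V>110),80): 
    # fill
    cn,_=cv2.findContours(m.astype(np.uint8),0,2); f=np.zeros(m.shape,np.uint8); cv2.drawContours(f,cn,-1,1,-1); rect(f>0,.005,'silver')
for st,ce,m in blobs(roi&(H>100)&(H<130)&(S>120),10): rect(m,.035,'blue')
for st,ce,m in blobs(roi&(H<15)&(S>180)&(V>180),30): rect(m,.010,'orange')
roi[:]=0; roi[165:250,220:360]=1
for st,ce,m in blobs(roi&(S<60)&(V>190),80): rect(m,.04,'white')
for st,ce,m in blobs(roi&(S<80)&(V<100),200): rect(m,.05,'dark')
for st,ce,m in blobs(roi&((H<8)|(H>172))&(S>150)&(V>100),20): rect(m,.074,'red')
E
```

```text
silver 1063 [392.  193.1] centre [ 583.1 -323.9] size [ 81.2 159.7] ang 78.4
silver 200 [445.6 187.7] centre [ 599.5 -502.2] size [26.8 89.4] ang 87.2
silver 565 [418.2 247.2] centre [ 405.9 -404.1] size [111.1  56.1] ang 87.5
blue 46 [389.3 210.2] centre [ 523.3 -309.3] size [11.9 40.9] ang 76.0
blue 21 [405.4 246. ] centre [ 406.9 -358.2] size [22.4  6.4] ang 89.8
white 116 [280.1 170.1] centre [657.1  46.4] size [34.  32.9] ang 0.6
white 220 [265.1 205.5] centre [566.5  94.8] size [ 27.3 169.4] ang 86.9
white 191 [246.9 177.7] centre [631.6 154.1] size [93.6 22.4] ang 85.3
white 507 [312.3 181.9] centre [617.2 -60.4] size [253.3  22.2] ang 86.2
white 935 [289.9 231.7] centre [453.8  17.3] size [391.   26.5] ang 86.2
dark 4157 [296.7 206. ] centre [547.4  11.1] size [392.7 172.6] ang 86.1
red 125 [233.4 200.7] centre [549.5 190.4] size [28.7 48.4] ang 89.8
```

View pics/crop1.png

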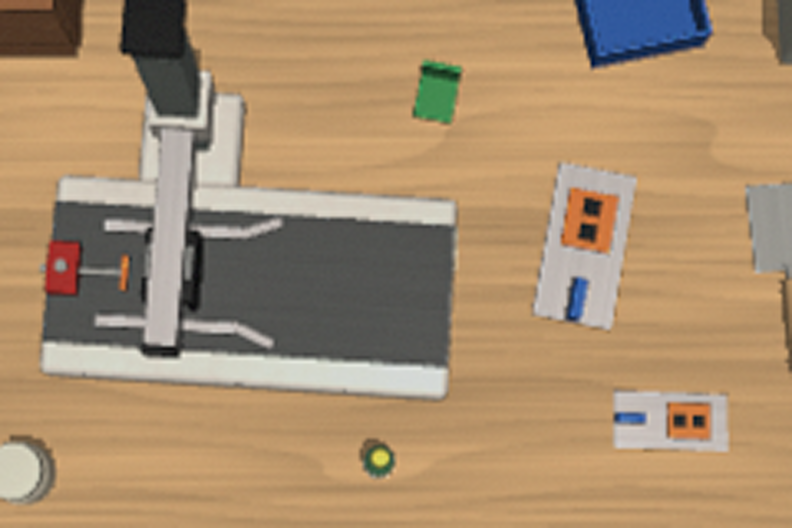

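The crop confirms it: the large silver plate measures 81 x 160 mm with its fin at about (389,210) in full-image pixels. The small one is 111 x 56. The tip is orange at about (252,202) and the guide mouths are at about (298,188) and (296,223). Next I refine the printer pose and plan the moves.

```bash
cat >> h.py <<'E'
def to(x,y,z,yawdeg):
    s=ctrl.read_state(); p=s['position']; yw=s['ee_rot'][2]
    d=(np.array([x,y,z])-p*1000)/30
    R=np.array([[np.cos(yw),np.sin(yw),0],[np.sin(yw),-np.cos(yw),0],[0,0,-1]])
    r=-((yawdeg-np.degrees(yw)+180)%360-180)/6
    print('pos',(p*1000).round(1),'yaw',np.degrees(yw).round(2),'F',s['force'].round(1),'t',s['clock'],'units xyz',(R@d).round(3),'roll',round(r,3))
E
python3 - <<'E'
from h import *
c=shot('top'); im=c['img'].astype(int); g=im.sum(2)/3
hs=cv2.cvtColor(c['img'],cv2.COLOR_RGB2HSV)
# bed edges: columns 305..345: brightest gradient dark<->white
def edge(lines,zs): 
    w=np.array([onz(c,u,v,zs)[:2]*1000 for u,v in lines],np.float32); vx,vy,x0,y0=cv2.fitLine(w,cv2.DIST_HUBER,0,.01,.01).ravel()
    if vy<0: vx,vy=-vx,-vy
    return np.array([x0,y0]),np.degrees(np.arctan2(vy,vx))
def cross(col,a,b,T=130):  # subpixel crossing from a to b
    r=range(a,b) if b>a else range(a,b,-1); r=list(r)
    for i,j in zip(r,r[1:]):
        if col[i]<T<=col[j]: return i+(T-col[i])/(col[j]-col[i])*(j-i)
top=[(u,cross(g[:,u],205,170)) for u in range(302,348)]; bot=[(u,cross(g[:,u],205,245)) for u in range(302,348)]
fr=[(cross(g[v,:],330,365,120),v) for v in range(193,228)]
for n,l in(('far',top),('near',bot),('front',fr)): 
    l=[q for q in l if None not in q]; e=edge(l,.05); print(n,len(l),e[0].round(1),round(e[1],2),l[0],l[-1])
H,S,V=[hs[...,i] for i in range(3)]
m=(H<18)&(S>150)&(V>130); m[:, :243]=0;m[:,265:]=0;m[:190]=0;m[215:]=0
p=np.argwhere(m)[:,::-1]; print('tip',len(p),p.mean(0),onz(c,*p.mean(0),.062)*1000)
to(400,100,230,70); to(530,-312,120,-12.5)
E
```

```text
far 46 [600.3 -99.5] 86.08 (302, np.float64(184.68093385214007)) (347, np.float64(187.5531914893617))
near 46 [461.2 -88.9] 86.34 (302, np.float64(227.56930693069307)) (347, np.float64(230.59067357512953))
front 35 [ 521.8 -185.8] 176.81 (np.float64(352.14942528735634), 193) (np.float64(350.77027027027026), 227)
tip 17 [252.29411765 202.        ] [546.60185395 132.03856973  62.        ]
pos [278.8 558.9 210.5] yaw 153.48 F [-0.5  0.4 -0.2] t 0.2 units xyz [-10.445 -11.885  -0.651] roll 13.914
pos [278.8 558.9 210.5] yaw 153.48 F [-0.5  0.4 -0.2] t 0.2 units xyz [-20.453 -22.239   3.015] roll 27.664
```

Printer yaw is 86.2° and its origin is (542.3, 80.4) mm. The stop's red housing gives the same origin. Moving now.

>>> {"api": "jog_arm", "payload": {
  "commands": [
    {"x": -1,"y": -1.2,"z": -0.65,"roll": 1.4},
    {"x": -2,"y": -2.4,"z": -0.65,"roll": 2.8},
    {"x": -3.1,"y": -3.6,"z": -0.65,"roll": 4.2},
    {"x": -4.2,"y": -4.8,"z": -0.65,"roll": 5.6},
    {"x": -5.2,"y": -6,"z": -0.65,"roll": 7},
    {"x": -6.3,"y": -7.1,"z": -0.65,"roll": 8.3},
    {"x": -7.3,"y": -8.3,"z": -0.65,"roll": 9.7},
    {"x": -8.4,"y": -9.5,"z": -0.65,"roll": 11.1},
    {"x": -9.4,"y": -10.7,"z": -0.65,"roll": 12.5},
    {"x": -10.4,"y": -11.9,"z": -0.65,"roll": 13.9}
  ]
}}

```text
$.commands[0]: bad value
```

```bash
python3 -c "
from h import *
to(519,-310,180,-12)"
```

```text
pos [278.8 558.9 210.5] yaw 153.48 F [-0.5  0.4 -0.2] t 0.2 units xyz [-20.095 -22.343   1.015] roll 27.581
```

>>> {"api": "jog_arm", "payload": {
  "commands": [
    {"x": -1,"y": -1.2,"z": -0.65,"roll": 1.4,"gripper": 1},
    {"x": -2,"y": -2.4,"z": -0.65,"roll": 2.8,"gripper": 1},
    {"x": -3.1,"y": -3.6,"z": -0.65,"roll": 4.2,"gripper": 1},
    {"x": -4.2,"y": -4.8,"z": -0.65,"roll": 5.6,"gripper": 1},
    {"x": -5.2,"y": -6,"z": -0.65,"roll": 7,"gripper": 1},
    {"x": -6.3,"y": -7.1,"z": -0.65,"roll": 8.3,"gripper": 1},
    {"x": -7.3,"y": -8.3,"z": -0.65,"roll": 9.7,"gripper": 1},
    {"x": -8.4,"y": -9.5,"z": -0.65,"roll": 11.1,"gripper": 1},
    {"x": -9.4,"y": -10.7,"z": -0.65,"roll": 12.5,"gripper": 1},
    {"x": -10.4,"y": -11.9,"z": -0.65,"roll": 13.9,"gripper": 1}
  ]
}}

```text
clock: 1.2
position: [0.3988, 0.0987, 0.2307]
ee_rot: [3.141, -0.0, 1.217]
force: [1.0, 0.2, -0.7]
finger_gap: 0.0854
gripper_force: 0.0
```

```bash
python3 -c "
from h import *
to(519,-310,180,-12)"
```

```text
pos [398.8  98.7 230.7] yaw 69.75 F [ 1.   0.2 -0.7] t 1.2 units xyz [-11.395   8.474   1.692] roll 13.625
```

>>> {"api": "jog_arm", "payload": {
  "commands": [
    {"x": -1.2,"y": 0.8,"z": 0,"roll": 1.3,"gripper": 1},
    {"x": -2.4,"y": 1.7,"z": 0,"roll": 2.7,"gripper": 1},
    {"x": -3.6,"y": 2.6,"z": 0.2,"roll": 4.1,"gripper": 1},
    {"x": -4.8,"y": 3.5,"z": 0.4,"roll": 5.5,"gripper": 1},
    {"x": -6,"y": 4.4,"z": 0.6,"roll": 6.9,"gripper": 1},
    {"x": -7.2,"y": 5.3,"z": 0.8,"roll": 8.3,"gripper": 1},
    {"x": -8.4,"y": 6.2,"z": 1,"roll": 9.7,"gripper": 1},
    {"x": -9.6,"y": 7.1,"z": 1.3,"roll": 11.1,"gripper": 1},
    {"x": -10.6,"y": 7.9,"z": 1.5,"roll": 12.4,"gripper": 1},
    {"x": -11.4,"y": 8.47,"z": 1.7,"roll": 13.6,"gripper": 1}
  ]
}}

```text
clock: 2.2
position: [0.5213, -0.3098, 0.1789]
ee_rot: [-3.141, 0.001, -0.208]
force: [0.7, -0.3, 0.3]
finger_gap: 0.0855
gripper_force: 0.0
```

```bash
python3 -c "
from h import *
c=shot('side','s1.png')
im=c['img'];a=cv2.resize(im[150:330,240:420,::-1],None,fx=3.3,fy=3.3,interpolation=cv2.INTER_CUBIC);cv2.imwrite('pics/s1c.png',a)
hs=cv2.cvtColor(im,cv2.COLOR_RGB2HSV);m=(hs[...,0]>100)&(hs[...,0]<130)&(hs[...,1]>120);m[:235]=0;m[265:]=0;m[:,:310]=0;m[:,340:]=0
p=np.argwhere(m)[:,::-1];print('fin side',len(p),p.mean(0),p.min(0),p.max(0),onz(c,*p.mean(0),.024)*1000)
to(519,-310,10,-12)"
```

```text
fin side 67 [324.55223881 249.04477612] [320 246] [329 252] [ 527.38394475 -314.96015284   24.        ]
pos [ 521.2 -312.8  177.6] yaw -12.21 F [-2.  -0.9 -0.1] t 2.25 units xyz [-0.093 -0.077  5.587] roll -0.035
```

View pics/s1c.png

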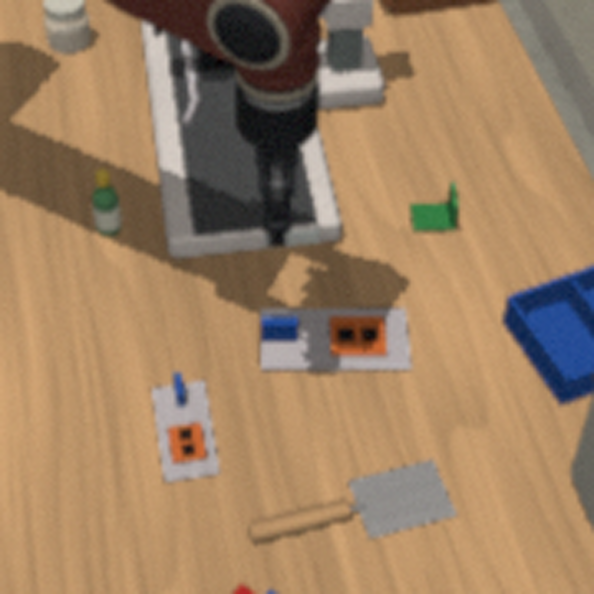

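The side crop shows the plate at about (322–365, 244–262) with the gripper above it, nothing in the way. The fin is at (325,249), and both views agree within 4 mm. Descending.

>>> {"api": "jog_arm", "payload": {
  "commands": [
    {"x": -0.07,"y": -0.08,"z": 1.2,"roll": 0,"gripper": 1},
    {"x": -0.07,"y": -0.08,"z": 2.4,"roll": 0,"gripper": 1},
    {"x": -0.07,"y": -0.08,"z": 3.6,"roll": 0,"gripper": 1},
    {"x": -0.07,"y": -0.08,"z": 4.6,"roll": 0,"gripper": 1},
    {"x": -0.07,"y": -0.08,"z": 5.2,"roll": 0,"gripper": 1},
    {"x": -0.07,"y": -0.08,"z": 5.58,"roll": 0,"gripper": 1},
    {"x": -0.07,"y": -0.08,"z": 5.58,"roll": 0,"gripper": 1},
    {"x": -0.07,"y": -0.08,"z": 5.58,"roll": 0,"gripper": 1}
  ]
}}

```text
clock: 3.05
position: [0.5202, -0.3052, 0.0132]
ee_rot: [3.141, -0.001, -0.201]
force: [0.7, -0.0, 0.5]
finger_gap: 0.0851
gripper_force: 0.0
```

>>> {"api": "jog_arm", "payload": {
  "commands": [
    {"x": 0,"y": 0,"z": 0,"roll": 0,"gripper": -0.4},
    {"x": 0,"y": 0,"z": 0,"roll": 0,"gripper": -0.6},
    {"x": 0,"y": 0,"z": 0,"roll": 0,"gripper": -0.7},
    {"x": 0,"y": 0,"z": 0,"roll": 0,"gripper": -1},
    {"x": 0,"y": 0,"z": 0,"roll": 0,"gripper": -1},
    {"x": 0,"y": 0,"z": 0,"roll": 0,"gripper": -1},
    {"x": 0,"y": 0,"z": 0,"roll": 0,"gripper": -1},
    {"x": 0,"y": 0,"z": 0,"roll": 0,"gripper": -1},
    {"x": 0,"y": 0,"z": 0,"roll": 0,"gripper": -1},
    {"x": 0,"y": 0,"z": 0,"roll": 0,"gripper": -1}
  ],
  "newtons": 60
}}

```text
clock: 4.05
position: [0.52, -0.3054, 0.013]
ee_rot: [3.141, -0.001, -0.201]
force: [-1.3, -1.8, 5.3]
finger_gap: 0.0082
gripper_force: 59.0
```

>>> {"api": "jog_arm", "payload": {
  "commands": [
    {"x": 0,"y": 0,"z": -0.3,"roll": 0,"gripper": -1},
    {"x": 0,"y": 0,"z": -0.8,"roll": 0,"gripper": -1},
    {"x": 0,"y": 0,"z": -1.4,"roll": 0,"gripper": -1},
    {"x": 0,"y": 0,"z": -2,"roll": 0,"gripper": -1},
    {"x": 0,"y": 0,"z": -2.5,"roll": 0,"gripper": -1},
    {"x": 0,"y": 0,"z": -3,"roll": 0,"gripper": -1},
    {"x": 0,"y": 0,"z": -3,"roll": 0,"gripper": -1},
    {"x": 0,"y": 0,"z": -3,"roll": 0,"gripper": -1}
  ],
  "newtons": 80
}}

```text
clock: 4.85
position: [0.5196, -0.3047, 0.1024]
ee_rot: [-3.142, -0.0, -0.201]
force: [-0.3, 0.8, -3.1]
finger_gap: 0.007
gripper_force: 78.5
```

```bash
python3 -c "
from h import *
c=shot('side');d=shot('top')
a=cv2.resize(c['img'][180:300,260:400,::-1],(440,377),interpolation=cv2.INTER_CUBIC);b=cv2.resize(d['img'][150:250,330:450,::-1],(360,300),interpolation=cv2.INTER_CUBIC)
o=np.zeros((377,800,3),np.uint8);o[:,:440]=a;o[:300,440:]=b;cv2.imwrite('pics/g1.png',o)
to(526,-164,130,86.2)
s=ctrl.read_state();print(s['finger_gap'],s['moment'])"
```

```text
pos [ 518.9 -304.2  101. ] yaw -11.51 F [-0.5 -0.3 -2.8] t 4.95 units xyz [-0.702 -4.628 -0.966] roll -16.285
0.007057277180037238 [0.00412822 0.12512065 0.00509491]
```

View pics/g1.png

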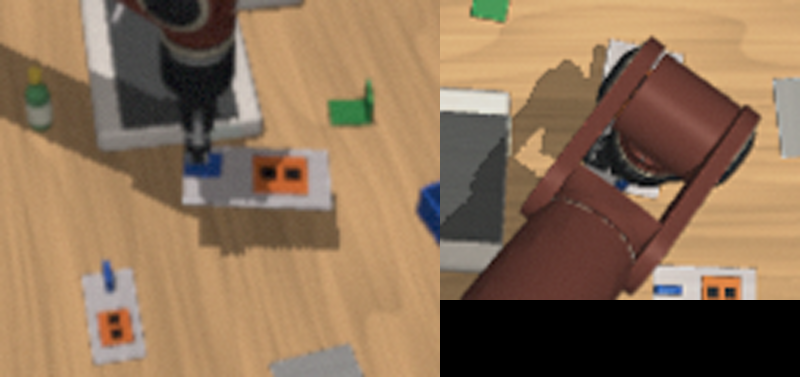

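The plate is held level by the fin in the side panel: fin at about (203,165), print at (280,175). I measure how it sits in the grip before turning.

```bash
python3 -c "
from h import *
c=shot('side');hs=cv2.cvtColor(c['img'],cv2.COLOR_RGB2HSV)
H,S,V=[hs[...,i].astype(int) for i in range(3)]
box=np.zeros(H.shape,bool);box[222:250,312:370]=1
m=(box&(H<18)&(S>150)&(V>120)).astype(np.uint8)
cn,_=cv2.findContours(m,0,2);k=max(cn,key=cv2.contourArea);f=np.zeros(H.shape,np.uint8);cv2.drawContours(f,[k],-1,1,-1)
p=np.argwhere(f)[:,::-1];w=np.array([onz(c,u,v,.098)[:2]*1000 for u,v in p],np.float32);print(cv2.minAreaRect(w),w.mean(0))
m=(box&(((S<60)&(V>110))|(f>0))).astype(np.uint8)
cn,_=cv2.findContours(m,0,2);k=max(cn,key=cv2.contourArea);f2=np.zeros(H.shape,np.uint8);cv2.drawContours(f2,[k],-1,1,-1)
p=np.argwhere(f2)[:,::-1];w=np.array([onz(c,u,v,.093)[:2]*1000 for u,v in p],np.float32);print(cv2.minAreaRect(w))
s=ctrl.read_state();print(s['position'],s['ee_rot'])"
```

```text
((616.2977905273438, -332.9440612792969), (47.487144470214844, 42.8746452331543), 66.13636779785156) [ 616.1347  -335.49347]
((603.8126220703125, -331.37652587890625), (78.4321060180664, 114.94189453125), 78.18315887451172)
[ 0.51883715 -0.30420222  0.10082427] [-3.14040326e+00  2.31312010e-03 -2.01032108e-01]
```

```bash
python3 -c "
from h import *
c=shot('top');im=c['img'];hs=cv2.cvtColor(im,cv2.COLOR_RGB2HSV)
m=((hs[...,1]<60)&(hs[...,2]>110)).astype(np.uint8);m[:158]=0;m[172:]=0;m[:,:380]=0;m[:,415:]=0
p=np.argwhere(m)[:,::-1];print(len(p),p.min(0),p.max(0))
for v in range(162,169):
  q=p[p[:,1]==v,0]
  if len(q): print(v,q.min(),q.max(),onz(c,q.min(),v,.088)[:2].round(4),onz(c,q.max(),v,.088)[:2].round(4))
s=shot('side');hs=cv2.cvtColor(s['img'],cv2.COLOR_RGB2HSV);m=(hs[...,0]>100)&(hs[...,0]<130)&(hs[...,1]>120);m[:225]=0;m[245:]=0;m[:,:310]=0;m[:,335:]=0
q=np.argwhere(m)[:,::-1];print(len(q),q.min(0),q.max(0),q.mean(0),onz(s,*q.mean(0),.108)*1000)
for X in ([.660,-.333,.093],[.660,-.333,.088]): print(proj(c,X),proj(s,X))
print(ctrl.read_state()['position'])"
```

```text
69 [385 163] [410 171]
163 387 387 [ 0.6674 -0.2991] [ 0.6674 -0.2991]
164 386 391 [ 0.6641 -0.2958] [ 0.664  -0.3118]
165 386 395 [ 0.6608 -0.2957] [ 0.6607 -0.3244]
166 386 393 [ 0.6575 -0.2956] [ 0.6574 -0.318 ]
167 385 405 [ 0.6542 -0.2923] [ 0.654  -0.3561]
168 385 409 [ 0.6509 -0.2922] [ 0.6507 -0.3688]
54 [319 229] [329 235] [324.87037037 232.77777778] [ 528.80642979 -310.10522582  108.        ]
[397.93574248 164.8171766 ] [363.63501462 234.55682098]
[397.68636246 165.20849882] [363.52324023 235.4798379 ]
[ 0.51903379 -0.30436608  0.10106915]
```

The top view puts the nose middle at about (659,-333.5): no lateral offset, with the origin 63 mm ahead of the TCP. The side-view discrepancy is a slight nose sag. Turning over to the bed.

>>> {"api": "jog_arm", "payload": {
  "commands": [
    {"x": 0,"y": 0,"z": -0.5,"roll": -0.5,"gripper": -1},
    {"x": 0,"y": 0,"z": -1,"roll": -1.2,"gripper": -1},
    {"x": 0,"y": -0.2,"z": -1.3,"roll": -2,"gripper": -1},
    {"x": -0.1,"y": -0.6,"z": -1.3,"roll": -2.9,"gripper": -1},
    {"x": -0.2,"y": -1,"z": -1.3,"roll": -3.8,"gripper": -1},
    {"x": -0.2,"y": -1.4,"z": -1.3,"roll": -4.7,"gripper": -1},
    {"x": -0.3,"y": -1.8,"z": -1.3,"roll": -5.6,"gripper": -1},
    {"x": -0.3,"y": -2.2,"z": -1.3,"roll": -6.5,"gripper": -1},
    {"x": -0.4,"y": -2.6,"z": -1.3,"roll": -7.4,"gripper": -1},
    {"x": -0.4,"y": -2.8,"z": -1.3,"roll": -8.2,"gripper": -1}
  ]
}}

```text
clock: 6.1
position: [0.5243, -0.2191, 0.1405]
ee_rot: [-3.14, 0.0, 0.662]
force: [-1.2, 0.3, -3.6]
finger_gap: 0.0071
gripper_force: 78.7
```

```bash
python3 -c "
from h import *
to(526,-166,135,86.2)"
```

```text
pos [ 524.3 -219.1  140.5] yaw 37.93 F [-1.2  0.3 -3.6] t 6.1 units xyz [ 1.132 -1.359  0.184] roll -8.045
```

>>> {"api": "jog_arm", "payload": {
  "commands": [
    {"x": 0.1,"y": -0.15,"z": 0,"roll": -0.9,"gripper": -1},
    {"x": 0.2,"y": -0.3,"z": 0,"roll": -1.8,"gripper": -1},
    {"x": 0.4,"y": -0.5,"z": 0,"roll": -2.7,"gripper": -1},
    {"x": 0.5,"y": -0.7,"z": 0,"roll": -3.6,"gripper": -1},
    {"x": 0.7,"y": -0.9,"z": 0,"roll": -4.6,"gripper": -1},
    {"x": 0.9,"y": -1.1,"z": 0,"roll": -5.6,"gripper": -1},
    {"x": 1,"y": -1.25,"z": 0,"roll": -6.6,"gripper": -1},
    {"x": 1.13,"y": -1.36,"z": 0.1,"roll": -7.5,"gripper": -1},
    {"x": 1.13,"y": -1.36,"z": 0.18,"roll": -8.04,"gripper": -1},
    {"x": 1.13,"y": -1.36,"z": 0.18,"roll": -8.04,"gripper": -1}
  ]
}}

```text
clock: 7.1
position: [0.5261, -0.1668, 0.135]
ee_rot: [-3.14, -0.0, 1.5]
force: [-0.2, 0.4, -2.7]
finger_gap: 0.0068
gripper_force: 78.7
```

```bash
python3 -c "
from h import *
d=shot('top')
a=cv2.resize(d['img'][150:260,225:400,::-1],(795,500),interpolation=cv2.INTER_CUBIC);cv2.imwrite('pics/b1.png',a)
to(526,-166,100,86.2)"
```

```text
pos [ 526.2 -167.   135.3] yaw 85.86 F [-0.8  0.4 -1.5] t 7.15 units xyz [ 0.032 -0.01   1.175] roll -0.056
```

View pics/b1.png

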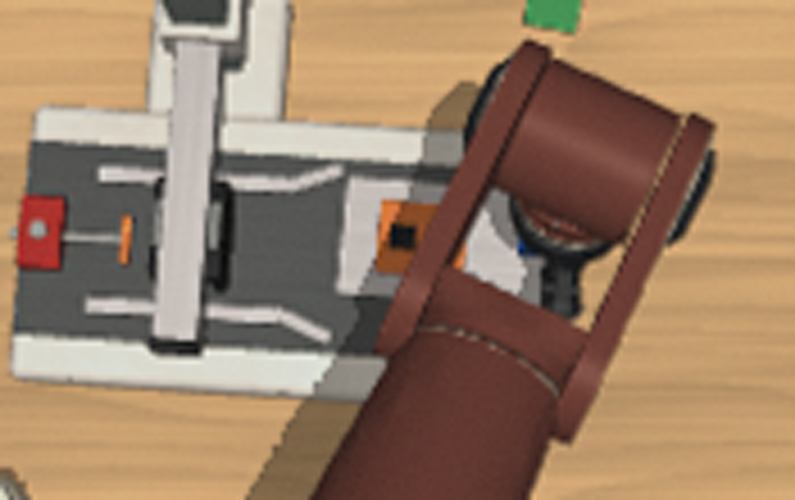

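The plate points at the guides and is well centred on the bed: nose at crop x≈345, guide mouths at (340,172) and (325,335), tip at (126,240). Lowering.

>>> {"api": "jog_arm", "payload": {
  "commands": [
    {"x": 0.03,"y": 0,"z": 0.5,"roll": -0.05,"gripper": -1},
    {"x": 0.03,"y": 0,"z": 1,"roll": -0.05,"gripper": -1},
    {"x": 0.03,"y": 0,"z": 1.4,"roll": -0.05,"gripper": -1},
    {"x": 0.03,"y": 0,"z": 1.7,"roll": -0.05,"gripper": -1},
    {"x": 0.03,"y": 0,"z": 1.85,"roll": -0.05,"gripper": -1},
    {"x": 0.03,"y": 0,"z": 1.95,"roll": -0.05,"gripper": -1},
    {"x": 0.03,"y": 0,"z": 2.05,"roll": -0.05,"gripper": -1},
    {"x": 0.03,"y": 0,"z": 2.15,"roll": -0.05,"gripper": -1}
  ],
  "newtons": 50
}}

```text
clock: 7.95
position: [0.5271, -0.1665, 0.0718]
ee_rot: [3.14, 0.0, 1.505]
force: [-0.1, 0.2, -1.4]
finger_gap: 0.0072
gripper_force: 78.8
```

>>> {"api": "jog_arm", "payload": {
  "commands": [
    {"x": 0,"y": 0,"z": 0.05,"roll": 0,"gripper": -1},
    {"x": 0,"y": 0,"z": 0.1,"roll": 0,"gripper": -1},
    {"x": 0,"y": 0,"z": 0.13,"roll": 0,"gripper": -1},
    {"x": 0,"y": 0,"z": 0.16,"roll": 0,"gripper": -1},
    {"x": 0,"y": 0,"z": 0.16,"roll": 0,"gripper": -1}
  ]
}}

```text
clock: 8.45
position: [0.5267, -0.1663, 0.0667]
ee_rot: [3.141, 0.0, 1.505]
force: [0.1, 0.8, -2.2]
finger_gap: 0.0073
gripper_force: 79.3
```

>>> {"api": "jog_arm", "payload": {
  "commands": [
    {"x": 0,"y": 0,"z": 0.04,"roll": 0,"gripper": -1},
    {"x": 0,"y": 0,"z": 0.08,"roll": 0,"gripper": -1},
    {"x": 0,"y": 0,"z": 0.1,"roll": 0,"gripper": -1},
    {"x": 0,"y": 0,"z": 0.1,"roll": 0,"gripper": -1}
  ]
}}

```text
clock: 8.85
position: [0.5266, -0.1662, 0.0635]
ee_rot: [-3.142, -0.0, 1.505]
force: [0.6, -0.3, -1.6]
finger_gap: 0.0068
gripper_force: 79.5
```

```bash
python3 -c "
from h import *
c=shot('side')
a=cv2.resize(c['img'][140:240,260:380,::-1],(720,600),interpolation=cv2.INTER_CUBIC);cv2.imwrite('pics/p1.png',a)
s=ctrl.read_state();print(s['position'],s['force'],s['moment'],s['gripper_force'])"
```

```text
[ 0.52662837 -0.16621319  0.06360852] [-0.21688553 -0.11866782 -1.45034672] [-0.04544438  0.02461169 -0.06242942] 79.50280892662704
```

View pics/p1.png

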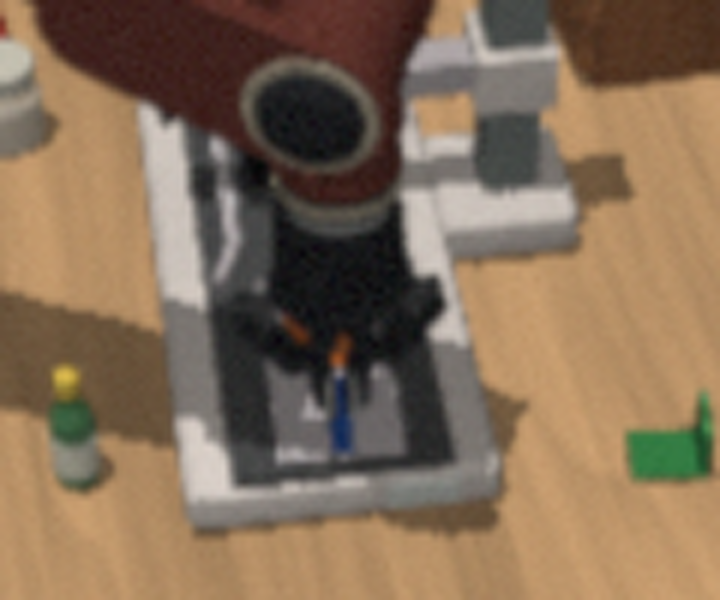

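The crop shows the plate nearly down: rear edge at about (345,455), centred between the bed edges at 235 and 450, with the weight partly taken. Lowering the rest.

>>> {"api": "jog_arm", "payload": {
  "commands": [
    {"x": 0,"y": 0,"z": 0.02,"roll": 0,"gripper": -1},
    {"x": 0,"y": 0,"z": 0.04,"roll": 0,"gripper": -1},
    {"x": 0,"y": 0,"z": 0.06,"roll": 0,"gripper": -1},
    {"x": 0,"y": 0,"z": 0.06,"roll": 0,"gripper": -1}
  ]
}}

```text
clock: 9.3
position: [0.5268, -0.1663, 0.063]
ee_rot: [-3.141, 0.0, 1.505]
force: [-2.7, 1.0, 6.0]
finger_gap: 0.007
gripper_force: 81.3
```

Contact felt (+6 N). I release so it settles flat, then regrip.

>>> {"api": "jog_arm", "payload": {
  "commands": [
    {"x": 0,"y": 0,"z": 0,"roll": 0,"gripper": -0.3},
    {"x": 0,"y": 0,"z": 0,"roll": 0,"gripper": -0.3},
    {"x": 0,"y": 0,"z": 0,"roll": 0,"gripper": -0.3},
    {"x": 0,"y": 0,"z": 0,"roll": 0,"gripper": -0.3},
    {"x": 0,"y": 0,"z": 0,"roll": 0,"gripper": -0.3},
    {"x": 0,"y": 0,"z": 0,"roll": 0,"gripper": -0.3}
  ]
}}

```text
clock: 9.9
position: [0.5266, -0.1662, 0.0617]
ee_rot: [-3.142, -0.0, 1.505]
force: [0.2, -0.1, 0.3]
finger_gap: 0.0298
gripper_force: 0.0
```

```bash
python3 -c "
from h import *
c=shot('top');im=c['img'];hs=cv2.cvtColor(im,cv2.COLOR_RGB2HSV);H,S,V=[hs[...,i].astype(int) for i in range(3)]
m=((S<60)&(V>125));m[:187]=0;m[222:]=0;m[:,:299]=0;m[:,345:]=0
for st in [0]:
  n,l,s_,ce=cv2.connectedComponentsWithStats(m.astype(np.uint8));i=1+np.argmax(s_[1:,4]);k=l==i;print(s_[i])
  e=[(np.argwhere(k[v])[0,0],v) for v in range(s_[i][1]+2,s_[i][1]+s_[i][3]-2) if k[v].any()];print(e[::3])
  w=np.array([onz(c,u-.5,v,.055)[:2]*1000 for u,v in e]);d=np.array([np.cos(np.radians(86.2)),np.sin(np.radians(86.2))]);r=w-[542.3,80.4]
  print('nose printer x',(r@d).round(0)[::3],'y',(r@[-d[1],d[0]]).round(0)[[0,-1]])
s=ctrl.read_state();print(s['position'],s['force'],s['finger_gap'])
cv2.imwrite('pics/p2.png',cv2.resize(im[160:250,225:375,::-1],(800,480),interpolation=cv2.INTER_CUBIC))"
```

```text
[299 193  16  25 211]
[(np.int64(301), 195), (np.int64(301), 198), (np.int64(301), 201), (np.int64(301), 204), (np.int64(300), 207), (np.int64(300), 210), (np.int64(300), 213)]
nose printer x [-100. -101. -102. -102. -100. -100. -101.] y [-35.  31.]
[ 0.52660195 -0.16621723  0.06174923] [ 0.21683818  0.72651351 -0.33823417] 0.03019525441536991
```

View pics/p2.png

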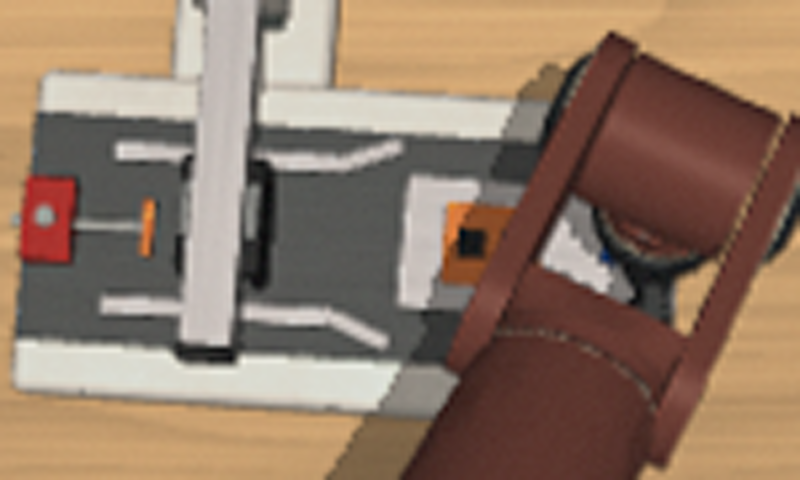

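Plate is flat on the bed with its nose at printer x≈-101, square and centred within 2 mm. Regripping lightly, then sliding.

>>> {"api": "jog_arm", "payload": {
  "commands": [
    {"x": 0,"y": 0,"z": -0.04,"roll": 0,"gripper": -0.3},
    {"x": 0,"y": 0,"z": -0.04,"roll": 0,"gripper": -1},
    {"x": 0,"y": 0,"z": -0.04,"roll": 0,"gripper": -1},
    {"x": 0,"y": 0,"z": -0.04,"roll": 0,"gripper": -1},
    {"x": 0,"y": 0,"z": -0.04,"roll": 0,"gripper": -1},
    {"x": 0,"y": 0,"z": -0.04,"roll": 0,"gripper": -1}
  ],
  "newtons": 25
}}

```text
clock: 10.55
position: [0.5269, -0.1663, 0.0633]
ee_rot: [3.141, 0.0, 1.505]
force: [0.1, 1.2, 1.8]
finger_gap: 0.0105
gripper_force: 24.5
```

>>> {"api": "jog_arm", "payload": {
  "commands": [
    {"x": 0.1,"y": 0,"z": -0.04,"roll": 0,"gripper": -1},
    {"x": 0.3,"y": 0,"z": -0.04,"roll": 0,"gripper": -1},
    {"x": 0.5,"y": 0,"z": -0.04,"roll": 0,"gripper": -1},
    {"x": 0.7,"y": 0,"z": -0.04,"roll": 0,"gripper": -1},
    {"x": 0.9,"y": 0,"z": -0.04,"roll": 0,"gripper": -1},
    {"x": 1,"y": 0,"z": -0.04,"roll": 0,"gripper": -1}
  ]
}}

```text
clock: 11.15
position: [0.5285, -0.1354, 0.064]
ee_rot: [-3.141, -0.0, 1.506]
force: [0.7, 0.3, -1.4]
finger_gap: 0.01
gripper_force: 24.3
```

>>> {"api": "jog_arm", "payload": {
  "commands": [
    {"x": 0.1,"y": 0,"z": 0.03,"roll": 0,"gripper": -1},
    {"x": 0.3,"y": 0,"z": 0.03,"roll": 0,"gripper": -1},
    {"x": 0.5,"y": 0,"z": 0.03,"roll": 0,"gripper": -1},
    {"x": 0.7,"y": 0,"z": 0.03,"roll": 0,"gripper": -1},
    {"x": 0.9,"y": 0,"z": 0.03,"roll": 0,"gripper": -1},
    {"x": 1,"y": 0,"z": 0.03,"roll": 0,"gripper": -1}
  ]
}}

```text
clock: 11.75
position: [0.5306, -0.1057, 0.0633]
ee_rot: [3.142, -0.0, 1.505]
force: [0.1, -1.0, -0.9]
finger_gap: 0.0105
gripper_force: 24.4
```

>>> {"api": "jog_arm", "payload": {
  "commands": [
    {"x": 0.1,"y": 0,"z": 0,"roll": 0,"gripper": -1},
    {"x": 0.3,"y": 0,"z": 0,"roll": 0,"gripper": -1},
    {"x": 0.5,"y": 0,"z": 0,"roll": 0,"gripper": -1},
    {"x": 0.7,"y": 0,"z": 0,"roll": 0,"gripper": -1},
    {"x": 0.9,"y": 0,"z": 0,"roll": 0,"gripper": -1},
    {"x": 1,"y": 0,"z": 0,"roll": 0,"gripper": -1}
  ]
}}

```text
clock: 12.35
position: [0.5326, -0.0758, 0.0633]
ee_rot: [-3.142, -0.0, 1.505]
force: [-0.1, -0.9, -0.9]
finger_gap: 0.0103
gripper_force: 24.4
```

```bash
python3 -c "
from h import *
s=ctrl.read_state();r=s['position'][:2]*1000-[542.3,80.4];a=np.radians(86.2);d=np.array([np.cos(a),np.sin(a)])
print('printer xy',r@d,r@[-d[1],d[0]],s['position'],s['force'],s['moment'],s['ee_rot'][2]*57.3)
c=shot('top');cv2.imwrite('pics/q.png',cv2.resize(c['img'][160:250,225:375,::-1],(800,480),interpolation=cv2.INTER_CUBIC))"
```

```text
printer xy -156.47312027383367 -0.6498285145926612 [ 0.53257832 -0.07577218  0.06333307] [-0.14691683 -0.87594177 -0.88546748] [-0.15073374 -0.00638415 -0.02254941] 86.26001750836538
```

View pics/q.png

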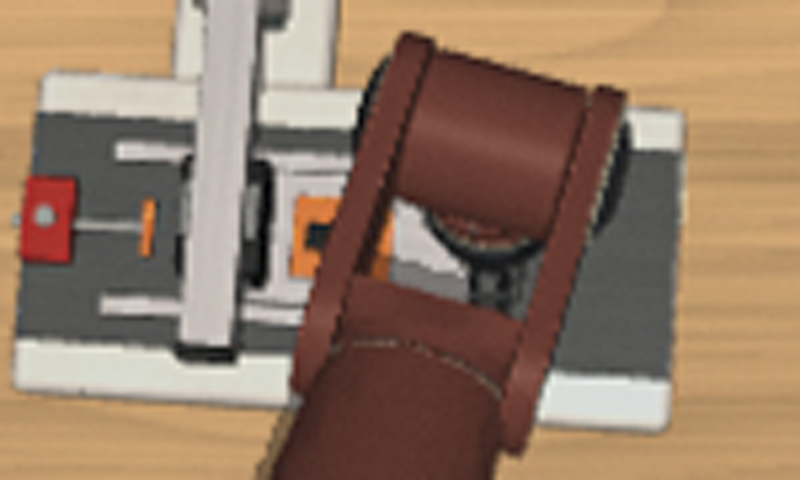

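The plate has entered the guides without side force: nose at the head (crop x≈272), drag about 1 N, tip at (148,228). Going on.

>>> {"api": "jog_arm", "payload": {
  "commands": [
    {"x": 0.1,"y": 0,"z": 0,"roll": 0,"gripper": -1},
    {"x": 0.25,"y": 0,"z": 0,"roll": 0,"gripper": -1},
    {"x": 0.4,"y": 0,"z": 0,"roll": 0,"gripper": -1},
    {"x": 0.55,"y": 0,"z": 0,"roll": 0,"gripper": -1},
    {"x": 0.7,"y": 0,"z": 0,"roll": 0,"gripper": -1},
    {"x": 0.85,"y": 0,"z": 0,"roll": 0,"gripper": -1},
    {"x": 1,"y": 0,"z": 0,"roll": 0,"gripper": -1}
  ]
}}

```text
clock: 13.1
position: [0.5345, -0.0461, 0.0633]
ee_rot: [3.142, 0.0, 1.505]
force: [0.1, -0.5, -0.9]
finger_gap: 0.0098
gripper_force: 24.4
```

>>> {"api": "jog_arm", "payload": {
  "commands": [
    {"x": 0.05,"y": 0,"z": 0,"roll": 0,"gripper": -1},
    {"x": 0.1,"y": 0,"z": 0,"roll": 0,"gripper": -1},
    {"x": 0.15,"y": 0,"z": 0,"roll": 0,"gripper": -1},
    {"x": 0.2,"y": 0,"z": 0,"roll": 0,"gripper": -1}
  ]
}}

```text
clock: 13.5
position: [0.5349, -0.0405, 0.0633]
ee_rot: [3.142, 0.0, 1.505]
force: [0.6, -1.2, 0.3]
finger_gap: 0.0102
gripper_force: 24.4
```

>>> {"api": "jog_arm", "payload": {
  "commands": [
    {"x": 0.05,"y": 0,"z": 0,"roll": 0,"gripper": -1},
    {"x": 0.1,"y": 0,"z": 0,"roll": 0,"gripper": -1},
    {"x": 0.14,"y": 0,"z": 0,"roll": 0,"gripper": -1}
  ]
}}

```text
clock: 13.8
position: [0.5352, -0.0362, 0.0633]
ee_rot: [3.142, 0.0, 1.505]
force: [0.4, -1.3, -0.1]
finger_gap: 0.0106
gripper_force: 24.4
```

>>> {"api": "jog_arm", "payload": {
  "commands": [
    {"x": 0.05,"y": 0,"z": 0,"roll": 0,"gripper": -1},
    {"x": 0.1,"y": 0,"z": 0,"roll": 0,"gripper": -1},
    {"x": 0.14,"y": 0,"z": 0,"roll": 0,"gripper": -1}
  ]
}}

```text
clock: 14.1
position: [0.5355, -0.032, 0.0633]
ee_rot: [3.142, 0.0, 1.505]
force: [0.8, -0.1, -0.9]
finger_gap: 0.0104
gripper_force: 24.4
```

>>> {"api": "jog_arm", "payload": {
  "commands": [
    {"x": 0.05,"y": 0,"z": 0,"roll": 0,"gripper": -1},
    {"x": 0.1,"y": 0,"z": 0,"roll": 0,"gripper": -1}
  ]
}}

```text
clock: 14.3
position: [0.5357, -0.029, 0.0634]
ee_rot: [3.142, 0.0, 1.505]
force: [0.6, -0.8, -0.6]
finger_gap: 0.0102
gripper_force: 24.4
```

>>> {"api": "jog_arm", "payload": {
  "commands": [
    {"x": 0.05,"y": 0,"z": 0,"roll": 0,"gripper": -1},
    {"x": 0.08,"y": 0,"z": 0,"roll": 0,"gripper": -1}
  ]
}}

```text
clock: 14.5
position: [0.5358, -0.0266, 0.0633]
ee_rot: [3.142, 0.0, 1.505]
force: [1.0, -1.1, -0.5]
finger_gap: 0.0106
gripper_force: 24.4
```

>>> {"api": "jog_arm", "payload": {
  "commands": [
    {"x": 0.04,"y": 0,"z": 0,"roll": 0,"gripper": -1},
    {"x": 0.07,"y": 0,"z": 0,"roll": 0,"gripper": -1}
  ]
}}

```text
clock: 14.7
position: [0.536, -0.0245, 0.0633]
ee_rot: [3.142, 0.0, 1.505]
force: [-0.1, -0.7, -1.8]
finger_gap: 0.0106
gripper_force: 24.4
```

>>> {"api": "jog_arm", "payload": {
  "commands": [
    {"x": 0.04,"y": 0,"z": 0,"roll": 0,"gripper": -1},
    {"x": 0.08,"y": 0,"z": 0,"roll": 0,"gripper": -1}
  ]
}}

```text
clock: 14.9
position: [0.5361, -0.0222, 0.0633]
ee_rot: [-3.142, 0.0, 1.505]
force: [0.6, -1.1, -0.7]
finger_gap: 0.0098
gripper_force: 24.4
```

>>> {"api": "jog_arm", "payload": {
  "commands": [
    {"x": 0.04,"y": 0,"z": 0,"roll": 0,"gripper": -1},
    {"x": 0.06,"y": 0,"z": 0,"roll": 0,"gripper": -1}
  ]
}}

```text
clock: 15.1
position: [0.5362, -0.0203, 0.0633]
ee_rot: [3.142, -0.0, 1.505]
force: [-0.4, -0.8, -0.6]
finger_gap: 0.0101
gripper_force: 24.4
```

>>> {"api": "jog_arm", "payload": {
  "commands": [
    {"x": 0.03,"y": 0,"z": 0,"roll": 0,"gripper": -1},
    {"x": 0.05,"y": 0,"z": 0,"roll": 0,"gripper": -1}
  ]
}}

```text
clock: 15.3
position: [0.5363, -0.0189, 0.0633]
ee_rot: [-3.142, 0.0, 1.505]
force: [0.3, -0.4, -0.4]
finger_gap: 0.0106
gripper_force: 24.4
```

>>> {"api": "jog_arm", "payload": {
  "commands": [
    {"x": 0.03,"y": 0,"z": 0,"roll": 0,"gripper": -1},
    {"x": 0.06,"y": 0,"z": 0,"roll": 0,"gripper": -1}
  ]
}}

```text
clock: 15.5
position: [0.5364, -0.0171, 0.0633]
ee_rot: [3.142, 0.0, 1.505]
force: [0.2, -0.9, -0.4]
finger_gap: 0.0102
gripper_force: 24.4
```

>>> {"api": "jog_arm", "payload": {
  "commands": [
    {"x": 0.03,"y": 0,"z": 0,"roll": 0,"gripper": -1},
    {"x": 0.05,"y": 0,"z": 0,"roll": 0,"gripper": -1}
  ]
}}

```text
clock: 15.7
position: [0.5366, -0.016, 0.0633]
ee_rot: [3.141, 0.001, 1.505]
force: [0.2, -3.7, -0.5]
finger_gap: 0.0102
gripper_force: 24.4
```

Contact felt.

>>> {"api": "jog_arm", "payload": {
  "commands": [
    {"x": 0.03,"y": 0,"z": 0,"roll": 0,"gripper": -1},
    {"x": 0.03,"y": 0,"z": 0,"roll": 0,"gripper": -1}
  ]
}}

```text
clock: 15.9
position: [0.5367, -0.0153, 0.0635]
ee_rot: [3.141, 0.001, 1.505]
force: [0.4, -4.9, -0.6]
finger_gap: 0.0104
gripper_force: 24.5
```

>>> {"api": "jog_arm", "payload": {
  "commands": [
    {"x": 0.03,"y": 0,"z": 0,"roll": 0,"gripper": -1},
    {"x": 0.03,"y": 0,"z": 0,"roll": 0,"gripper": -1}
  ]
}}

```text
clock: 16.1
position: [0.5369, -0.0148, 0.0636]
ee_rot: [3.141, 0.002, 1.505]
force: [-0.2, -5.9, 0.5]
finger_gap: 0.0101
gripper_force: 24.5
```

>>> {"api": "jog_arm", "payload": {
  "commands": [
    {"x": 0.03,"y": 0,"z": 0,"roll": 0,"gripper": -1},
    {"x": 0.06,"y": 0,"z": 0,"roll": 0,"gripper": -1},
    {"x": 0.06,"y": 0,"z": 0,"roll": 0,"gripper": -1}
  ]
}}

```text
clock: 16.4
position: [0.5372, -0.0139, 0.0638]
ee_rot: [3.141, 0.004, 1.505]
force: [-0.7, -8.1, 1.3]
finger_gap: 0.01
gripper_force: 24.6
```

>>> {"api": "jog_arm", "payload": {
  "commands": [
    {"x": 0.03,"y": 0,"z": 0,"roll": 0,"gripper": -1},
    {"x": 0.03,"y": 0,"z": 0,"roll": 0,"gripper": -1}
  ]
}}

```text
clock: 16.6
position: [0.5373, -0.0134, 0.0639]
ee_rot: [3.14, 0.005, 1.505]
force: [-0.1, -9.7, 1.0]
finger_gap: 0.0103
gripper_force: 24.6
```

>>> {"api": "jog_arm", "payload": {
  "commands": [
    {"x": 0.03,"y": 0,"z": 0,"roll": 0,"gripper": -1},
    {"x": 0.03,"y": 0,"z": 0,"roll": 0,"gripper": -1},
    {"x": 0.03,"y": 0,"z": 0,"roll": 0,"gripper": -1},
    {"x": 0.03,"y": 0,"z": 0,"roll": 0,"gripper": -1},
    {"x": 0.03,"y": 0,"z": 0,"roll": 0,"gripper": -1},
    {"x": 0.03,"y": 0,"z": 0,"roll": 0,"gripper": -1}
  ]
}}

```text
clock: 17.2
position: [0.5375, -0.013, 0.0641]
ee_rot: [3.14, 0.006, 1.505]
force: [-0.8, -11.9, 0.8]
finger_gap: 0.0104
gripper_force: 24.7
```

>>> {"api": "jog_arm", "payload": {
  "commands": [
    {"x": 0,"y": 0,"z": 0,"roll": 0,"gripper": -1},
    {"x": 0,"y": 0,"z": 0,"roll": 0,"gripper": -1},
    {"x": 0,"y": 0,"z": 0,"roll": 0,"gripper": -1},
    {"x": 0,"y": 0,"z": 0,"roll": 0,"gripper": -1}
  ]
}}

```text
clock: 17.6
position: [0.5374, -0.013, 0.0641]
ee_rot: [3.14, 0.006, 1.505]
force: [-0.7, -11.7, 0.2]
finger_gap: 0.0104
gripper_force: 24.7
```

Pressed at about 11 N for a second. Easing off most of it and releasing gently.

>>> {"api": "jog_arm", "payload": {
  "commands": [
    {"x": -0.03,"y": 0,"z": 0,"roll": 0,"gripper": -1},
    {"x": -0.06,"y": 0,"z": 0,"roll": 0,"gripper": -1},
    {"x": -0.09,"y": 0,"z": 0,"roll": 0,"gripper": -1},
    {"x": -0.12,"y": 0,"z": 0,"roll": 0,"gripper": -1},
    {"x": -0.12,"y": 0,"z": 0,"roll": 0,"gripper": -1}
  ]
}}

```text
clock: 18.1
position: [0.5368, -0.0147, 0.0635]
ee_rot: [3.141, 0.001, 1.505]
force: [-0.2, -5.8, 0.7]
finger_gap: 0.0106
gripper_force: 24.5
```

>>> {"api": "jog_arm", "payload": {
  "commands": [
    {"x": 0,"y": 0,"z": 0,"roll": 0,"gripper": -0.7},
    {"x": 0,"y": 0,"z": 0,"roll": 0,"gripper": -0.5},
    {"x": 0,"y": 0,"z": 0,"roll": 0,"gripper": -0.3},
    {"x": 0,"y": 0,"z": 0,"roll": 0,"gripper": -0.2},
    {"x": 0,"y": 0,"z": 0,"roll": 0,"gripper": -0.2},
    {"x": 0,"y": 0,"z": 0,"roll": 0,"gripper": -0.2}
  ]
}}

```text
clock: 18.7
position: [0.5367, -0.0137, 0.0633]
ee_rot: [-3.142, -0.0, 1.505]
force: [-0.5, -0.2, -0.1]
finger_gap: 0.0338
gripper_force: 0.0
```

>>> {"api": "jog_arm", "payload": {
  "commands": [
    {"x": 0,"y": 0,"z": -0.3,"roll": 0,"gripper": -0.2},
    {"x": 0,"y": 0,"z": -0.8,"roll": 0,"gripper": -0.2},
    {"x": 0,"y": 0,"z": -1.4,"roll": 0,"gripper": -0.2},
    {"x": 0,"y": 0,"z": -2,"roll": 0,"gripper": -0.2},
    {"x": -0.5,"y": 0,"z": -2.6,"roll": 0,"gripper": -0.2},
    {"x": -1.5,"y": 0,"z": -3,"roll": 0,"gripper": -0.2},
    {"x": -3,"y": 0,"z": -3,"roll": 0,"gripper": -0.2},
    {"x": -4.5,"y": 0,"z": -3,"roll": 0,"gripper": -0.2},
    {"x": -6,"y": 0,"z": -3,"roll": 0,"gripper": -0.2},
    {"x": -7,"y": 0,"z": -3,"roll": 0,"gripper": -0.2}
  ]
}}

```text
clock: 19.7
position: [0.5229, -0.2264, 0.1554]
ee_rot: [3.139, 0.002, 1.503]
force: [0.9, 1.1, 0.3]
finger_gap: 0.034
gripper_force: 0.0
```

```bash
python3 -c "
from h import *
c=shot('top');d=shot('side')
a=cv2.resize(c['img'][160:250,225:350,::-1],(500,360),interpolation=cv2.INTER_CUBIC);b=cv2.resize(d['img'][140:230,270:345,::-1],(300,360),interpolation=cv2.INTER_CUBIC)
cv2.imwrite('pics/end.png',np.hstack([a,b]))"
```

```text
(no output)
```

View pics/end.png

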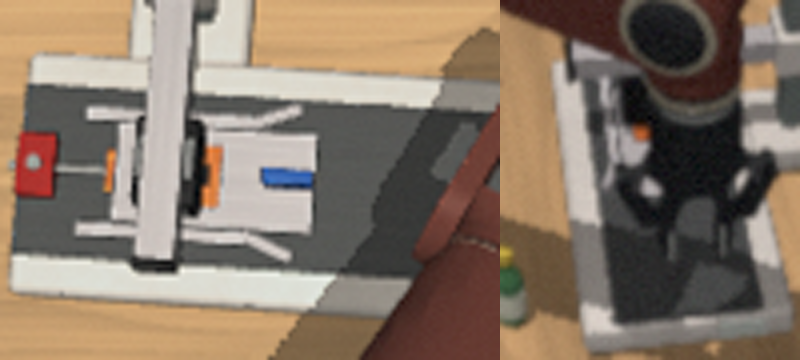

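The plate lies in the guides with its nose at crop x≈115, touching the tip at (110,170). The fin is free at (287,178) and the robot is clear. Handing in.

```bash
python3 -c "
from bench import ctrl
print(ctrl.hand_in())"
```

```text
the job is handed in; nothing more can be done
None
```

The plate was set flat on the bed front, slid under the head, pressed against the stop at about 11 N for about a second, and left in the guides touching the tip; the job took about 20 s and is handed in.

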